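# Square a silicon slice in the cutting jig

## Robot

A 7-joint arm with a two-finger parallel gripper is mounted at the origin on the work surface. World frame = base frame: x ahead of the robot, y to its left, z up, the work surface at z = 0. Lengths are in m, angles in rad, forces in N, time in s.
With the tool pointing down it reaches from about 0.4 to 0.85 m from the base axis. Payload 10.4 kg.
Tool frame: the origin (TCP) lies on the centre line of the jaws, within the pads' length; the fingertips stand r.finger_overhang ahead of it and the grasp point (between the pads) lies 5 mm behind it (r.finger_overhang is the distance from the TCP to the fingertips, in m); z points along the fingers, y is the line along which they close (so a half turn about z gives the same grasp; the last joint's range is limited). The gripper opens to 87 mm and grips with 3 to 60 N. Pads are 19 mm wide; open, the fingers measure 117 mm over their backs; the gripper's body (75 mm by 190 mm) begins 51 mm behind the grasp point.
Start: joints at [-1.273, 0.332, -0.065, 1.46, 0.022, 1.35, -0.088], TCP at [0.197, 0.593, 0.197] pointing down, gripper open.
Joint ranges: [-2.6, 2.6], [-0.5, 2.12], [-1.47, 1.34], [0.16, 2.42], [-1.27, 4.41], [0.06, 2.06], [-2.6, 2.6]. Speed limits (rad/s): [2.22, 2.22, 2.79, 2.79, 3.14, 3.14, 3.14].

## Interface

Orientations are given as a unit quaternion [x, y, z, w].
In Python, from bench import read_state, viewer, r gives the robot as it stands.
- The arm moves only by the tool carry_out, never from a script. Its argument "moves" is a list of rows, each a list of 6 numbers: the shift along the tool's x, y, z in units of 40 mm (1.0 is 40 mm), then the turn, a rotation vector about the tool's x, y, z in units of 8 degrees (1.0 is 8 degrees). A call has 1 to 20 rows; each row shifts and turns the commanded pose from where the row before left it, along the tool's axes as they then stand; what a row does not reach is not made up. A row lasts 1/8 s, in which the tool goes at most 62.5 mm and 10.7 degrees, less where a joint would pass 70% of its speed; a pose out of reach is approached as far as the arm can. A call is refused whole if a number of a shift passes 1 or a number of a turn 1, either way. A call with a gripper value outside its range is refused whole. "fingers" is the finger opening in mm, from 0 to 87, set as the call begins (left out, the last holds). The fingers move at their own pace and stop on an object; "force" is the grip in N (left out, the last holds). Time passes only in rows, so rows that do not move let the fingers close. It gives the time, the measured TCP pose, the force, the opening and the grip force at its end, in the units of the state.
- read_state(): the state, without advancing time (a new reading comes with each control period).
- viewer.camera(name): name is "scene" or "side" or "wrist"; returns a dict with "pixels" (384x512x3 uint8, red, green, blue), "range_z" (384x512 float32, m along the optical axis (not along the pixel's ray), 0 where there is no reading), "fx", "fy", "cx", "cy" (pixels), "k1" (the pictures are not rectified: a ray, as slopes to the right and down, at radius r is drawn at 1 + k1 r^2 times it, then the intrinsics apply), "xyz" and "orientation" of the camera in the world. Camera axes: x right, y down, z forward; pixel columns grow to the right and rows downward; lengths in m; the calibration is good to about 2 mm. A picture is of the moment at which its call begins.
- r.close_job(): hands the job in; it is judged then, once.
The state is a dict: "time": time; "joint_positions": joint angles; "joint_vel": joint speeds; "joint_torque": joint torques, N m; "ee_pos": TCP position; "eef_rot": TCP orientation; "ft_force": force on the tool from outside, world axes, zero at the start; "torque": the same for the moment, N m; "width": finger opening in m; "grip_force": force on a finger pad.
Only numpy, scipy, OpenCV 4.12 (cv2) and the standard library are available. Lean on these libraries where they do the work, as an engineer would, in place of code of your own. Each camera call takes 0.05 s, during which the arm holds its last target. There are 200 camera calls.

## Task

The dark silicon slice lies turned the wrong way in the jig. With light fingertip pressure on top, turn it in its nest and slide it until its flat edge lies flush against the steel alignment bar, with the clamp jaw still drawn back. Then push the jaw up by its brass knob until it just holds the slice against the bar, and let go; the crystal is brittle, so use gentle force throughout, and leave the other things on the bench alone.

Things in the scene. Friction and masses are not known exactly. Their poses are not given: they have to be found in the camera images.
- jig: Fixed jig, grey base plate 245 x 190 x 12 mm, standing level on feet, 6 to 16 mm off the bench; yaw within 23 degrees of straight. Origin at the centre of the plate's underside, x towards the alignment bar, y along the bar, z up. White slippery rest pad, x = -41.5 to 76.5 mm, y within 68 mm, top at z = 15 mm, on a firm elastic backing (1 mm per 30 N). Gibs (z to 23 mm) guide the jaw.
- nest (a point): Centre, at pad height, of the nest in which the slice can turn (jig x = 25 mm, y = 0): two fixed blue curved cheeks, inner radius 51 mm, 10 mm thick, 8 mm high above the pad, round the left and right of the slice from beside its centre back to the jaw's gap. The nest is open towards the bar, so the slice can slide 10 mm from here to the seat once its flat faces the bar.
- seat (a point): Point on the pad's top where the slice's centre is when its flat lies against the bar (jig x = 35 mm, y = 0; the cheeks leave it about 2 mm either way in y). Axes as the jig's.
- bar_face (a point): Midpoint of the straight steel alignment bar's face (jig x = 76.5 mm), 3 mm above the pad; axes as the jig's, x pointing into the bar. The bar is 136 mm along y, 14 mm thick, its top 10 mm above the pad.
- disc: Loose silicon slice: dark grey disc, 100 mm diameter, 6 mm thick, about 110 g, flat on the pad (top at jig z = 21 mm). One straight flat, 55.8 mm long. Origin on the round edge's axis, at the underside; x points to the middle of the flat, 41.5 mm away. Slides easily (friction 0.2) but fingertips grip its top well (about 0.9). Starts in the nest, flat at least 45 degrees away from the bar.
- jaw (a joint): Travel of the clamp jaw in m: 0 drawn fully back, growing along the jig's x towards the bar, stop at 0.032. Starts below 0.005; touches a seated slice at about 0.027. Stays where it is left; about 2.5 N moves it. Steel block 38 mm wide with a black nylon nose 22 mm wide and long, top at jig z = 30 mm.
- disc_flat (a point): Middle of the slice's flat face, at half thickness (3 mm above the pad); axes as the slice's, x pointing out of the flat.
- jaw_face (a point): Middle of the nylon nose's flat front face, 3 mm above the pad; axes as the jig's.
- knob (a point): Grip point of the jaw's upright brass knob (16 mm diameter, from jig z = 30 to 60 mm), on its axis at jig z = 52 mm.
- beaker: Bystander: small glass beaker, 54 mm diameter, 70 mm tall; origin at the centre of its underside.
- tray: Bystander: white foam tray 180 x 120 x 32 mm; origin at the centre of its underside.
- slab: Bystander: dark carbon slab 14 x 70 x 55 mm standing in the tray; origin at the centre of its underside.
- scribe: Bystander: diamond scribe with a red handle, about 145 mm long, 10 mm thick, lying on the bench; origin on its underside, near its middle.
There are look-alikes about, which are no part of the job. What is shaped like the disc but blue or purple is not meant.

How it is judged:
By the outcome, as a careful person would: the job done as asked, in the order asked, and still so for the second after the job is handed in, with the robot touching nothing.
It also fails if it takes over 64 s, if anything falls off the work surface, if the arm or the gripper's body presses on something with over 40 N, if the wrist force passes 120 N, or if a joint passes its speed limit or range.

## Working session

There is one attempt and no reset: what is moved stays moved. The work goes in short steps, Python scripts to look and compute and a tool call to move; the robot and the scene stay as the last step left them, time stands still between calls to the robot, and variables do not carry over. Pictures are saved under pics/ and viewed, at most 10 in all, crops included, and the job is handed in when it is done.

Besides the shell and the picture viewer there is one more tool, called after "Request:" as a command line: name --pt "numbers of a row" for each row, then --argument value for the rest. carry_out: Moves the arm, as the interface text tells. Its arguments: {"type":"object","properties":{"moves":{"type":"array","items":{"type":"array","items":{"type":"number"}}},"fingers":{"type":"number"},"force":{"type":"number"}},"required":["moves"]}

```bash
mkdir -p pics
cat > h.py <<'E'
import numpy as np, cv2
from bench import read_state, viewer, r
from scipy.spatial.transform import Rotation as R
def cam(n,save=None):
    c=viewer.camera(n); c['R']=R.from_quat(c['orientation']).as_matrix()
    if save: cv2.imwrite('pics/'+save,c['pixels'][:,:,::-1])
    return c
def rays(c,uv):
    uv=np.asarray(uv,float).reshape(-1,2)
    d=np.c_[(uv[:,0]-c['cx'])/c['fx'],(uv[:,1]-c['cy'])/c['fy']]; s=d.copy()
    for _ in range(20): s=d/(1+c['k1']*(s**2).sum(1,keepdims=True))
    return np.c_[s,np.ones(len(s))]
def plane(c,uv,z):
    d=rays(c,uv)@c['R'].T; o=np.array(c['xyz'])
    return o+d*((z-o[2])/d[:,2])[:,None]
def depth(c,uv):
    uv=np.asarray(uv).reshape(-1,2).astype(int); z=c['range_z'][uv[:,1],uv[:,0]]
    return np.array(c['xyz'])+(rays(c,uv)*z[:,None])@c['R'].T
E
python3 - <<'E'
from h import *
s=read_state(); print({k:np.round(v,3) for k,v in s.items()}, r.finger_overhang)
for n in ['scene','side','wrist']:
    c=cam(n,n+'0.png'); print(n,c['xyz'],np.round(c['R'],2).tolist(),c['fx'],c['k1'])
a=[cv2.imread(f'pics/{n}0.png') for n in ['scene','side','wrist']]
E
```

```text
{'time': np.float64(0.0), 'joint_positions': array([-1.273,  0.333, -0.065,  1.461,  0.022,  1.35 , -0.089]), 'joint_vel': array([ 0.001,  0.001, -0.001, -0.   ,  0.001,  0.001,  0.   ]), 'joint_torque': array([ 1.0000e-03, -6.2325e+01,  2.6000e-02, -3.8992e+01, -6.1000e-02,
        3.9000e-02,  0.0000e+00]), 'ee_pos': array([0.197, 0.593, 0.196]), 'eef_rot': array([ 0.16 ,  0.987, -0.001, -0.   ]), 'ft_force': array([ 0.511, -0.573,  0.113]), 'torque': array([-0.046, -0.023,  0.038]), 'grip_force': np.float64(0.0), 'width': np.float64(0.087)} 0.014
scene [ 1.09487869 -0.59470434  0.76625852] [[0.77, 0.41, -0.48], [0.63, -0.53, 0.57], [-0.02, -0.74, -0.67]] 463.1213542894618 -0.0033810494201474807
side [ 0.25098285 -0.88363293  0.6073996 ] [[0.93, -0.2, 0.3], [-0.36, -0.46, 0.81], [-0.02, -0.86, -0.5]] 461.1726820408269 0.027201128013256363
wrist [0.12647244 0.61676617 0.38270977] [[0.32, 0.91, 0.26], [0.95, -0.3, -0.09], [-0.0, 0.27, -0.96]] 305.97701800949824 -0.06766264116593039
```

View pics/scene0.png

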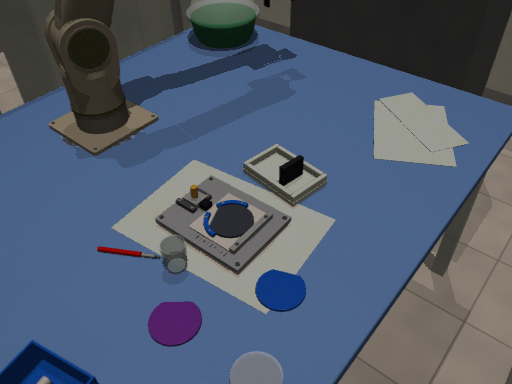

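View pics/side0.png

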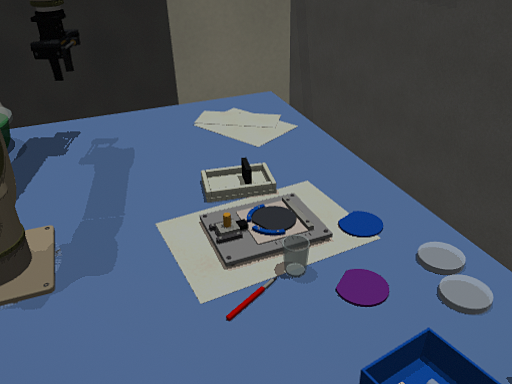

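The scene view shows the jig at about (225,220) and the dark slice in it at (232,219). The brass knob is at (195,190), the tray and slab at (285,172), the beaker at (174,252) and the scribe at (125,252). Disc-shaped candidates are the dark grey one in the jig (232,219), blue (281,289), purple (175,322) and white (257,372). Only the one in the jig fits, being dark grey and in the nest; I'll confirm it in a crop.

Run:
```python
from h import *
c=cam('scene')
im=c['pixels'][165:270,150:300,::-1]; cv2.imwrite('pics/crop1.png',cv2.resize(im,None,fx=5,fy=5,interpolation=cv2.INTER_CUBIC))
for n,uv in dict(disc=(232,219),knob=(195,190),beaker=(174,245),slab=(291,168),corner1=(211,180),c2=(288,218),c3=(236,262),c4=(160,222)).items(): print(n,np.round(depth(c,uv),3), np.round(plane(c,uv,.022),3))
```

```text
disc [[ 0.584 -0.081  0.029]] [[ 0.579 -0.076  0.022]]
knob [[ 0.478 -0.087  0.061]] [[ 0.444 -0.059  0.022]]
beaker [[ 0.55  -0.222  0.044]] [[ 0.533 -0.211  0.022]]
slab [[0.601 0.115 0.058]] [[0.576 0.151 0.022]]
corner1 [[ 0.449 -0.008  0.022]] [[ 0.449 -0.008  0.022]]
c2 [[0.675 0.004 0.022]] [[0.675 0.004 0.022]]
c3 [[ 0.668 -0.164  0.023]] [[ 0.667 -0.163  0.022]]
c4 [[ 0.458 -0.183  0.021]] [[ 0.458 -0.184  0.022]]
```

View pics/crop1.png

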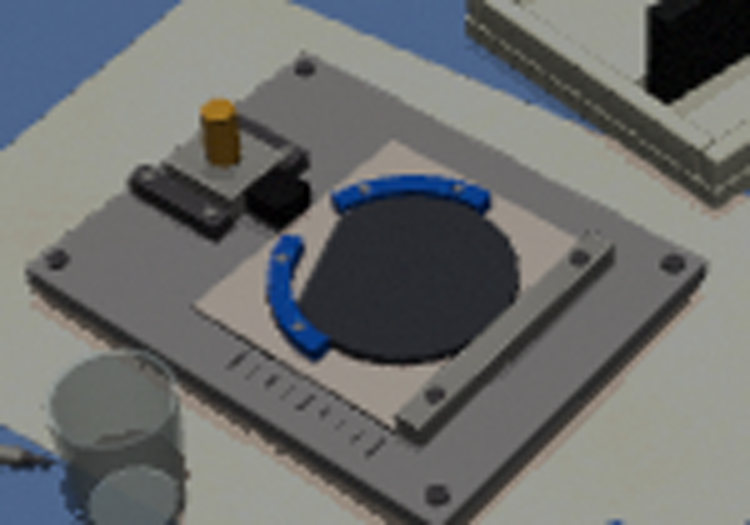

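The crop confirms it: the dark grey slice is in the blue cheeks, with its flat facing the jaw (crop (335,220)–(300,305)), about 180° away from the bar. Next I move over the jig for a wrist view.

Request:
carry_out --pt "-0.73 -0.65 0 0 0 0" --pt "-0.73 -0.65 0 0 0 0" --pt "-0.73 -0.65 0 0 0 0" --pt "-0.73 -0.65 0 0 0 0" --pt "-0.73 -0.65 0 0 0 0" --pt "-0.73 -0.65 0 0 0 0" --pt "-0.73 -0.65 0 0 0 0" --pt "-0.73 -0.65 0 0 0 0" --pt "-0.73 -0.65 0 0 0 0" --pt "-0.73 -0.65 0 0 0 0" --pt "-0.73 -0.65 0 0 0 0" --pt "-0.73 -0.65 0 0 0 0" --pt "-0.73 -0.65 0 0 0 0" --pt "-0.73 -0.65 0 0 0 0" --pt "-0.73 -0.65 0 0 0 0" --pt "-0.73 -0.65 0 0 0 0" --pt "-0.73 -0.65 0 0 0 0" --pt "-0.73 -0.65 0 0 0 0" --pt "-0.73 -0.65 0 0 0 0" --pt "0 0 0 0 0 0" --fingers 50 --force 10

```text
time: 2.7
ee_pos: [0.5682, -0.0539, 0.1968]
eef_rot: [0.162, 0.987, -0.001, 0.0]
ft_force: [0.2, 0.3, -0.8]
width: 0.0503
grip_force: 0.0
```

Run:
```python
from h import *
s=read_state(); print({k:np.round(s[k],3) for k in ['time','ee_pos','eef_rot','joint_positions','ft_force']})
c=cam('wrist','w1.png')
```

```text
{'time': np.float64(2.7), 'ee_pos': array([ 0.568, -0.054,  0.197]), 'eef_rot': array([ 0.162,  0.987, -0.001,  0.   ]), 'joint_positions': array([-0.465,  0.226,  0.562,  1.637, -0.122,  1.315,  1.362]), 'ft_force': array([ 0.208,  0.251, -0.778])}
```

View pics/w1.png

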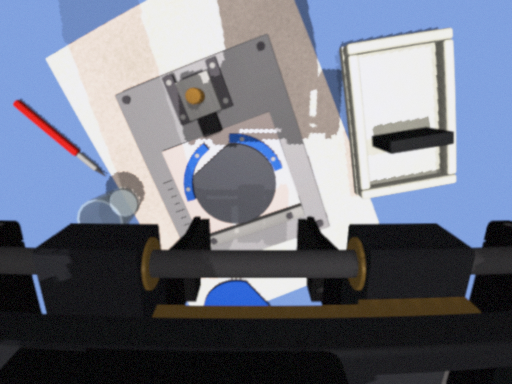

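The wrist view shows the slice centred at about (234,182), with its flat facing up-left along roughly (195,170)–(225,143). The knob is at (195,96), the bar runs (215,240)–(295,215), and the plate corners are at (117,95) and (268,35).

```bash
cat >> h.py <<'E'
def circ(p):
    A=np.c_[2*p,np.ones(len(p))]; x=np.linalg.lstsq(A,(p**2).sum(1),rcond=None)[0]
    return x[:2],np.sqrt(x[2]+x[0]**2+x[1]**2)
def rcirc(p,tol=.0015):
    q=p
    for _ in range(15):
        c,rr=circ(q); e=abs(np.linalg.norm(p-c,axis=1)-rr); q=p[e<max(tol,np.percentile(e,50))]
    return c,rr,len(q)
E
python3 - <<'E'
from h import *
c=cam('wrist'); im=c['pixels']; g=cv2.cvtColor(im,cv2.COLOR_RGB2GRAY)
hsv=cv2.cvtColor(im,cv2.COLOR_RGB2HSV)
# plate lines
L=cv2.createLineSegmentDetector().detect(g)[0][:,0]
for l in L:
    if np.hypot(l[2]-l[0],l[3]-l[1])>35 and 100<l[0]<340 and l[1]<245:
        p=plane(c,l.reshape(2,2),.022)[:,:2]; d=p[1]-p[0]
        print('line',l.round(0),p.round(4).tolist(),round(np.degrees(np.arctan2(d[1],d[0])),2),round(np.linalg.norm(d),3))
k=((hsv[:,:,0]>10)&(hsv[:,:,0]<25)&(hsv[:,:,1]>150)).astype(np.uint8); k[160:]=0; k[:,:170]=0;k[:,220:]=0
ys,xs=np.nonzero(k); print('knobpx',xs.mean(),ys.mean(),len(xs),xs.min(),xs.max(),ys.min(),ys.max()); print('knob z.070',plane(c,(xs.mean(),ys.mean()),.070), depth(c,(195,96)))
b=((hsv[:,:,0]>100)&(hsv[:,:,0]<125)&(hsv[:,:,1]>180)).astype(np.uint8)
b[:120]=0;b[215:]=0;b[:,:175]=0;b[:,290:]=0
cs=[x for x in cv2.findContours(b,0,cv2.CHAIN_APPROX_NONE)[0] if len(x)>30]
for x in cs: print('cheek',cv2.boundingRect(x),rcirc(plane(c,x.reshape(-1,2),.033)[:,:2]))
print('px',im[182,234],im[190,250],im[165,205],im[143,235],im[200,290],im[120,150],im[150,205])
d=(g<95).astype(np.uint8)*1
d[:130]=0;d[235:]=0;d[:,:180]=0;d[:,290:]=0; d[b>0]=0
n,lab,st,_=cv2.connectedComponentsWithStats(d); i=lab[182,234]; print(st[i])
cv2.imwrite('pics/m.png',(lab==i).astype(np.uint8)*255)
x=max(cv2.findContours((lab==i).astype(np.uint8),0,cv2.CHAIN_APPROX_NONE)[0],key=len).reshape(-1,2)
P=plane(c,x,.031)[:,:2]; C,rr,m=rcirc(P); print('disc',C,rr,m,len(P))
print('depth disc',depth(c,[(234,182),(250,190)]).round(4).tolist(),'pad',depth(c,(285,195)),'plate',depth(c,(150,120)))
a=np.degrees(np.arctan2(*(P-C).T[::-1])); rad=np.linalg.norm(P-C,axis=1)*1e3
for t in range(-180,180,15):
    w=(a>=t)&(a<t+15); print(t,rad[w].mean().round(1) if w.any() else None,end='; ')
E
```

```text
line [259. 216. 298. 203.] [[0.633, -0.0659], [0.6315, -0.0144]] 91.63 0.052
line [192. 175. 228. 142.] [[0.5556, -0.1261], [0.5317, -0.0713]] 113.54 0.06
line [219. 109. 204.  70.] [[0.4932, -0.0686], [0.4477, -0.0696]] -178.81 0.045
line [299. 207. 212. 236.] [[0.6366, -0.0147], [0.6392, -0.132]] -88.75 0.117
line [245. 120. 209. 135.] [[0.5144, -0.0443], [0.5179, -0.0898]] -85.65 0.046
line [267.  36. 328. 226.] [[0.4358, 0.0082], [0.6731, 0.0139]] 1.37 0.237
line [145.  -0.  44.  58.] [[0.3578, -0.1044], [0.3716, -0.2395]] -84.17 0.136
line [112.  94. 153.  77.] [[0.4371, -0.1793], [0.4353, -0.1276]] 91.93 0.052
line [173.  85. 188. 120.] [[0.4512, -0.1092], [0.4933, -0.1074]] 2.47 0.042
line [225.  47. 217.   0.] [[0.4321, -0.0396], [0.3843, -0.0316]] 170.55 0.048
line [142. 244. 141. 286.] [[0.6217, -0.2234], [0.6782, -0.2522]] -27.0 0.063
line [177. 237. 112.  97.] [[0.6261, -0.1759], [0.4394, -0.1804]] -178.61 0.187
line [306.   0. 317.  58.] [[0.4148, 0.0595], [0.4757, 0.0542]] -4.95 0.061
line [316.  61. 292.   0.] [[0.4783, 0.0517], [0.4099, 0.045]] -174.44 0.069
line [174
[... 580 characters left out ...]
29, 136, 11, 7) (array([ 0.52923296, -0.06302007]), np.float64(0.004850195815239405), 24)
px [103 103 112] [92 91 98] [104 104 113] [ 48  75 133] [240 240 241] [174 169 170] [ 65 117 219]
[     0      0    512    384 193948]
disc [ 0.68791559 -0.08928489] 0.35356575019772885 894 1788
depth disc [[0.5792, -0.0801, 0.0278], [0.5944, -0.065, 0.029]] pad [[ 0.61623936 -0.02678838  0.02202322]] plate [[ 0.47842049 -0.14983497  0.01987127]]
-180 344.0; -165 399.7; -150 364.9; -135 339.8; -120 343.7; -105 377.2; -90 440.2; -75 340.4; -60 256.6; -45 221.3; -30 208.6; -15 212.4; 0 234.4; 15 287.0; 30 407.4; 45 412.8; 60 357.3; 75 338.6; 90 347.6; 105 390.4; 120 377.5; 135 324.2; 150 305.3; 165 311.0;
```

Measured values:
- The jig yaw is about 1.4° and the plate top is at 0.022, which matches the feet.
- The nest is at about (0.5845, -0.0825). The edge widths (188 mm) and the knob lie consistently on the axis.
- The flat normal is at about 203.5° in the world frame, so the slice needs about +158° CCW.

I pre-turn the tool CW by 138° above the slice while descending.

Request:
carry_out --pt "-0.62 -0.55 0 0 0 0" --pt "0 0 0.2 0 0 1" --pt "0 0 0.2 0 0 1" --pt "0 0 0.2 0 0 1" --pt "0 0 0.2 0 0 1" --pt "0 0 0.2 0 0 1" --pt "0 0 0.2 0 0 1" --pt "0 0 0.2 0 0 1" --pt "0 0 0.2 0 0 1" --pt "0 0 0.2 0 0 1" --pt "0 0 0.2 0 0 1" --pt "0 0 0.2 0 0 1" --pt "0 0 0.2 0 0 1" --pt "0 0 0.2 0 0 1" --pt "0 0 0.2 0 0 1" --pt "0 0 0.2 0 0 1" --pt "0 0 0.2 0 0 1" --pt "0 0 0.2 0 0 1" --pt "0 0 0 0 0 0.25" --pt "0 0 0 0 0 0"

```text
time: 5.3
ee_pos: [0.5844, -0.0784, 0.0613]
eef_rot: [0.979, 0.206, 0.0, -0.0]
ft_force: [0.9, -0.8, -0.3]
width: 0.0497
grip_force: 0.0
```

Run:
```python
from h import *
s=read_state(); print({k:np.round(s[k],3) for k in ['time','ee_pos','joint_positions','ft_force']}); print(R.from_quat(s['eef_rot']).as_matrix().round(3))
a=cam('scene')['pixels'][165:270,150:300,::-1]; b=cam('side')['pixels'][160:280,180:340,::-1]
A=cv2.resize(a,(400,300),interpolation=2);B=cv2.resize(b,(400,300),interpolation=2)
cv2.imwrite('pics/c2.png',np.hstack([A,B]))
```

```text
{'time': np.float64(5.3), 'ee_pos': array([ 0.584, -0.078,  0.061]), 'joint_positions': array([-0.68 ,  0.527,  0.953,  1.753, -0.475,  1.112, -0.728]), 'ft_force': array([ 0.923, -0.769, -0.307])}
[[ 0.915  0.404  0.   ]
 [ 0.404 -0.915  0.001]
 [ 0.    -0.    -1.   ]]
```

View pics/c2.png

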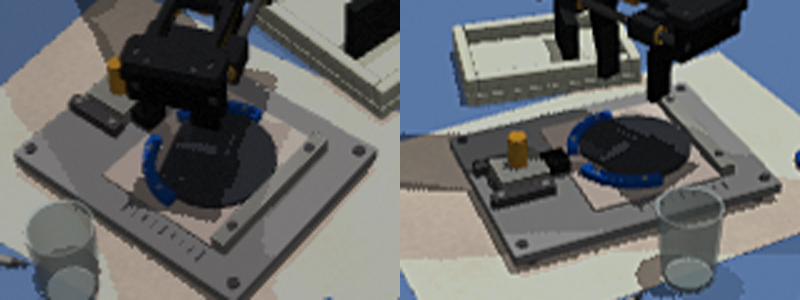

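The tips are above the slice in both views. I descend gently to contact.

Request:
carry_out --pt "-0.04 0.1 0.17 0 0 0" --pt "0 0 0.17 0 0 0" --pt "0 0 0 0 0 0" --pt "0 0 0.02 0 0 0" --pt "0 0 0 0 0 0"

```text
time: 6.02
ee_pos: [0.5846, -0.0836, 0.0468]
eef_rot: [0.979, 0.205, 0.0, -0.0]
ft_force: [0.4, -0.8, -0.4]
width: 0.0499
grip_force: 0.0
```

Run:
```python
from h import *
s=read_state(); print({k:np.round(s[k],3) for k in ['time','ee_pos','joint_positions','ft_force','torque']})
```

```text
{'time': np.float64(6.025), 'ee_pos': array([ 0.585, -0.084,  0.047]), 'joint_positions': array([-0.659,  0.547,  0.939,  1.762, -0.493,  1.088, -0.711]), 'ft_force': array([ 0.426, -0.802, -0.355]), 'torque': array([-0.074,  0.167,  0.019])}
```

Request:
carry_out --pt "0 0 0.025 0 0 0" --pt "0 0 0 0 0 0"

```text
time: 6.28
ee_pos: [0.5845, -0.0836, 0.0457]
eef_rot: [0.979, 0.205, 0.0, -0.0]
ft_force: [0.8, 0.1, -0.4]
width: 0.0499
grip_force: 0.0
```

Request:
carry_out --pt "0 0 0.02 0 0 0" --pt "0 0 0 0 0 0"

```text
time: 6.52
ee_pos: [0.5845, -0.0836, 0.0449]
eef_rot: [0.979, 0.205, -0.0, -0.0]
ft_force: [-0.6, 0.8, 0.1]
width: 0.0498
grip_force: 0.0
```

Request:
carry_out --pt "0 0 0.012 0 0 0" --pt "0 0 0 0 0 0"

```text
time: 6.78
ee_pos: [0.5845, -0.0835, 0.0444]
eef_rot: [0.979, 0.205, -0.0, -0.0]
ft_force: [-0.5, -0.7, 0.8]
width: 0.0497
grip_force: 0.0
```

Request:
carry_out --pt "0 0 0.015 0 0 0" --pt "0 0 0 0 0 0"

```text
time: 7.02
ee_pos: [0.5845, -0.0836, 0.0438]
eef_rot: [0.979, 0.205, -0.0, -0.0]
ft_force: [0.0, -0.5, -0.1]
width: 0.05
grip_force: 0.0
```

Request:
carry_out --pt "0 0 0.012 0 0 0" --pt "0 0 0 0 0 0"

```text
time: 7.28
ee_pos: [0.5845, -0.0836, 0.0433]
eef_rot: [0.979, 0.205, -0.0, -0.0]
ft_force: [-0.3, -0.3, 0.0]
width: 0.0498
grip_force: 0.0
```

Request:
carry_out --pt "0 0 0.015 0 0 0" --pt "0 0 0 0 0 0"

```text
time: 7.52
ee_pos: [0.5845, -0.0836, 0.0427]
eef_rot: [0.979, 0.205, 0.0, -0.0]
ft_force: [0.5, 0.2, -0.0]
width: 0.0496
grip_force: 0.0
```

Request:
carry_out --pt "0 0 0.012 0 0 0" --pt "0 0 0 0 0 0"

```text
time: 7.78
ee_pos: [0.5845, -0.0836, 0.0422]
eef_rot: [0.979, 0.205, -0.0, -0.0]
ft_force: [0.5, -1.1, -0.7]
width: 0.0499
grip_force: 0.0
```

Request:
carry_out --pt "0 0 0.01 0 0 0" --pt "0 0 0 0 0 0"

```text
time: 8.02
ee_pos: [0.5845, -0.0836, 0.0419]
eef_rot: [0.979, 0.205, 0.0, -0.0]
ft_force: [-0.3, -0.2, -0.2]
width: 0.0501
grip_force: 0.0
```

Request:
carry_out --pt "0 0 0.015 0 0 0" --pt "0 0 0 0 0 0"

```text
time: 8.28
ee_pos: [0.5845, -0.0836, 0.0412]
eef_rot: [0.979, 0.205, -0.0, -0.0]
ft_force: [-0.9, -0.5, 0.7]
width: 0.0502
grip_force: 0.0
```

Request:
carry_out --pt "0 0 0.012 0 0 0" --pt "0 0 0 0 0 0"

```text
time: 8.52
ee_pos: [0.5845, -0.0836, 0.0407]
eef_rot: [0.979, 0.205, -0.0, -0.0]
ft_force: [0.0, 0.8, 0.5]
width: 0.0497
grip_force: 0.0
```

Request:
carry_out --pt "0 0 0.012 0 0 0" --pt "0 0 0 0 0 0"

```text
time: 8.78
ee_pos: [0.5845, -0.0836, 0.0403]
eef_rot: [0.979, 0.205, -0.0, -0.0]
ft_force: [0.8, 0.6, 0.1]
width: 0.05
grip_force: 0.0
```

Run:
```python
from h import *
c=cam('side'); b=c['pixels'][180:250,210:330,::-1]; d=cam('scene');a=d['pixels'][175:245,180:300,::-1]
cv2.imwrite('pics/c3.png',np.vstack([cv2.resize(x,(514,300),interpolation=2) for x in (b,a)]))
print(depth(c,[(270,225),(280,226),(262,222),(215,245),(300,220)]).round(4))
print(depth(d,[(240,228),(232,231),(225,225),(170,215),(236,255)]).round(4))
```

```text
[[ 0.5646 -0.1074  0.0285]
 [ 0.5826 -0.1212  0.0297]
 [ 0.5525 -0.0901  0.0288]
 [ 0.4365 -0.1112  0.014 ]
 [ 0.6343 -0.114   0.0274]]
[[ 0.6164 -0.0918  0.0304]
 [ 0.6096 -0.1102  0.0318]
 [ 0.5853 -0.106   0.0312]
 [ 0.4603 -0.1549  0.0228]
 [ 0.6539 -0.1483  0.0204]]
```

View pics/c3.png

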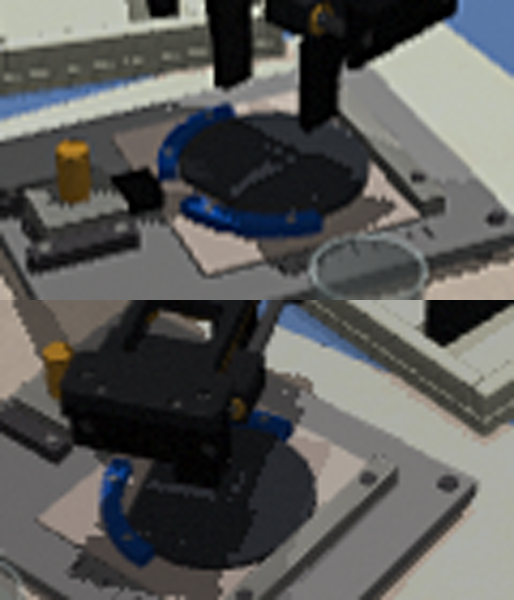

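Run:
```python
from h import *
c=cam('side'); s=read_state(); T=np.array(s['ee_pos']); M=R.from_quat(s['eef_rot']).as_matrix(); print(T,M.round(2).tolist())
print(depth(c,[(263,198),(266,197),(284,208),(287,206),(290,205),(284,200)]).round(4))
o=np.array(c['xyz'])
for y in (-.033,.033):
  for z in (.014,):
    p=(T+M@[0,y,z]-o)@c['R']; print(y, c['fx']*p[0]/p[2]+c['cx'], c['fy']*p[1]/p[2]+c['cy'])
```

```text
[ 0.58454021 -0.08358844  0.04032734] [[0.92, 0.4, 0.0], [0.4, -0.92, 0.0], [0.0, -0.0, -1.0]]
[[ 0.5659 -0.0646  0.0737]
 [ 0.5754 -0.0587  0.0707]
 [ 0.5942 -0.1159  0.0703]
 [ 0.602  -0.1142  0.0725]
 [ 0.6357 -0.0572  0.0337]
 [ 0.5925 -0.1195  0.093 ]]
-0.033 263.75174713601655 212.7607123431701
0.033 284.9746222313743 223.9673749361671
```

The side view shows the tips well above the slice (tip depth z≈0.07 where I expected 0.026). I'll check with the wrist camera's own depth.

Run:
```python
from h import *
c=cam('wrist','w2.png'); s=read_state(); T=np.array(s['ee_pos']); M=R.from_quat(s['eef_rot']).as_matrix()
print(c['xyz'],s['time'],T)
z=c['range_z']
for v in range(20,384,40): print(v,[tuple(depth(c,(u,v))[0].round(3)) if z[v,u]>0 else 0 for u in range(120,420,50)])
```

```text
[ 0.65238082 -0.05349076  0.22660041] 8.975 [ 0.58451365 -0.08357099  0.04030648]
20 [(np.float64(0.666), np.float64(0.053), np.float64(-0.001)), (np.float64(0.679), np.float64(0.02), np.float64(-0.0)), (np.float64(0.693), np.float64(-0.011), np.float64(-0.001)), (np.float64(0.706), np.float64(-0.042), np.float64(-0.001)), (np.float64(0.72), np.float64(-0.074), np.float64(-0.0)), (np.float64(0.735), np.float64(-0.105), np.float64(-0.001))]
60 [(np.float64(0.641), np.float64(0.045), np.float64(-0.001)), (np.float64(0.654), np.float64(0.006), np.float64(0.02)), (np.float64(0.667), np.float64(-0.024), np.float64(0.019)), (np.float64(0.682), np.float64(-0.053), np.float64(-0.001)), (np.float64(0.697), np.float64(-0.085), np.float64(-0.001)), (np.float64(0.711), np.float64(-0.118), np.float64(-0.001))]
100 [(np.float64(0.615), np.float64(0.036), np.float64(-0.001)), (np.float64(0.631), np.float64(-0.003), np.float64(0.018)), (np.float64(0.644), np.float64(-0.035), np.float64(0.032)), (np.float64(0.657), np.float64(-0.063), np.float64(0.02)), (np.float64(0.67), np.float64(-0.093), np.float
[... 1909 characters left out ...]
loat64(-0.047), np.float64(0.175)), (np.float64(0.601), np.float64(-0.057), np.float64(0.174)), (np.float64(0.604), np.float64(-0.067), np.float64(0.174)), (np.float64(0.609), np.float64(-0.076), np.float64(0.174)), (np.float64(0.614), np.float64(-0.086), np.float64(0.175)), (np.float64(0.618), np.float64(-0.096), np.float64(0.175))]
380 [(np.float64(0.597), np.float64(-0.051), np.float64(0.184)), (np.float64(0.603), np.float64(-0.059), np.float64(0.185)), (np.float64(0.606), np.float64(-0.067), np.float64(0.185)), (np.float64(0.609), np.float64(-0.076), np.float64(0.184)), (np.float64(0.614), np.float64(-0.083), np.float64(0.185)), (np.float64(0.594), np.float64(-0.117), np.float64(0.158))]
```

View pics/w2.png

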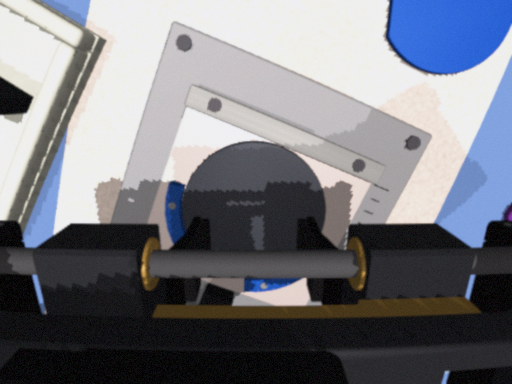

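Wrist depth puts the slice top at z≈0.0285 and agrees with the arm pose. By the side view, the fingertips are physically at z≈0.060, about 20 mm above the TCP reading. The wrist picture shows the slice at (255,205) centred between the fingers, with the bar at (200,95)–(380,170). I keep descending on force, allowing about 31 mm.

Request:
carry_out --pt "0 0 0.2 0 0 0" --pt "0 0 0.2 0 0 0" --pt "0 0 0.15 0 0 0" --pt "0 0 0 0 0 0"

```text
time: 9.48
ee_pos: [0.5841, -0.0836, 0.0177]
eef_rot: [0.979, 0.205, -0.001, -0.0]
ft_force: [-1.0, 1.2, 1.0]
width: 0.0499
grip_force: 0.0
```

Request:
carry_out --pt "0 0 0.04 0 0 0" --pt "0 0 0 0 0 0"

```text
time: 9.72
ee_pos: [0.5846, -0.0836, 0.0168]
eef_rot: [0.979, 0.205, 0.0, -0.0]
ft_force: [0.4, -0.5, -0.5]
width: 0.0502
grip_force: 0.0
```

Request:
carry_out --pt "0 0 0.03 0 0 0" --pt "0 0 0 0 0 0"

```text
time: 9.98
ee_pos: [0.5845, -0.0836, 0.0155]
eef_rot: [0.979, 0.205, 0.0, -0.0]
ft_force: [0.3, 0.1, 0.2]
width: 0.0505
grip_force: 0.0
```

Run:
```python
from h import *
c=cam('side'); b=c['pixels'][180:250,220:310,::-1]
cv2.imwrite('pics/c4.png',cv2.resize(b,(720,560),interpolation=2))
```

```text
(no output)
```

View pics/c4.png

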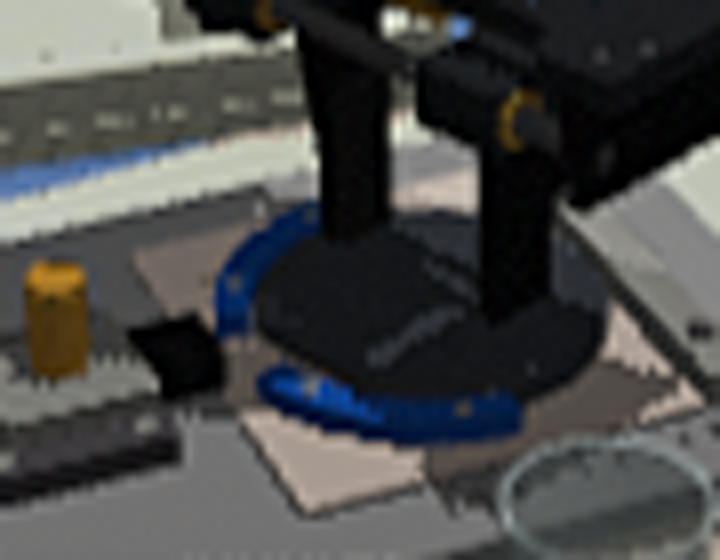

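The tips are just above the slice, at crop (350,235) and (515,318), z≈0.0355, so about 7 mm remain.

Request:
carry_out --pt "0 0 0.1 0 0 0" --pt "0 0 0 0 0 0"

```text
time: 10.28
ee_pos: [0.5843, -0.0835, 0.0111]
eef_rot: [0.979, 0.205, -0.0, -0.0]
ft_force: [-0.4, 0.4, 0.3]
width: 0.0501
grip_force: 0.0
```

Request:
carry_out --pt "0 0 0.02 0 0 0" --pt "0 0 0 0 0 0"

```text
time: 10.52
ee_pos: [0.5845, -0.0836, 0.0107]
eef_rot: [0.979, 0.205, -0.0, -0.0]
ft_force: [-0.2, -1.0, -0.4]
width: 0.0498
grip_force: 0.0
```

Request:
carry_out --pt "0 0 0.015 0 0 0" --pt "0 0 0 0 0 0"

```text
time: 10.78
ee_pos: [0.5845, -0.0835, 0.0101]
eef_rot: [0.979, 0.205, 0.0, -0.0]
ft_force: [-0.2, -0.5, 0.0]
width: 0.0503
grip_force: 0.0
```

Request:
carry_out --pt "0 0 0.01 0 0 0" --pt "0 0 0 0 0 0"

```text
time: 11.02
ee_pos: [0.5845, -0.0836, 0.0097]
eef_rot: [0.979, 0.205, -0.0, -0.0]
ft_force: [-0.2, -0.9, 0.1]
width: 0.0496
grip_force: 0.0
```

Request:
carry_out --pt "0 0 0.012 0 0 0" --pt "0 0 0 0 0 0"

```text
time: 11.28
ee_pos: [0.5845, -0.0836, 0.0092]
eef_rot: [0.979, 0.205, -0.0, -0.0]
ft_force: [-0.3, 0.3, -0.8]
width: 0.0498
grip_force: 0.0
```

Request:
carry_out --pt "0 0 0.01 0 0 0" --pt "0 0 0 0 0 0"

```text
time: 11.52
ee_pos: [0.5845, -0.0836, 0.0088]
eef_rot: [0.979, 0.205, -0.0, -0.0]
ft_force: [-0.1, 1.0, 0.3]
width: 0.0503
grip_force: 0.0
```

Request:
carry_out --pt "0 0 0.01 0 0 0" --pt "0 0 0 0 0 0"

```text
time: 11.78
ee_pos: [0.5845, -0.0836, 0.0084]
eef_rot: [0.979, 0.205, -0.0, -0.0]
ft_force: [1.0, -0.1, 0.1]
width: 0.0501
grip_force: 0.0
```

Request:
carry_out --pt "0 0 0.015 0 0 0" --pt "0 0 0 0 0 0"

```text
time: 12.02
ee_pos: [0.5845, -0.0836, 0.0078]
eef_rot: [0.979, 0.205, -0.0, -0.0]
ft_force: [0.4, -0.6, -0.2]
width: 0.0496
grip_force: 0.0
```

Request:
carry_out --pt "0 0 0.01 0 0 0" --pt "0 0 0 0 0 0"

```text
time: 12.28
ee_pos: [0.5845, -0.0836, 0.0074]
eef_rot: [0.979, 0.205, 0.0, -0.0]
ft_force: [0.1, 0.2, -0.3]
width: 0.0499
grip_force: 0.0
```

Request:
carry_out --pt "0 0 0.01 0 0 0" --pt "0 0 0 0 0 0"

```text
time: 12.52
ee_pos: [0.5845, -0.0836, 0.007]
eef_rot: [0.979, 0.205, -0.0, -0.0]
ft_force: [-0.8, -1.0, 0.8]
width: 0.0501
grip_force: 0.0
```

Request:
carry_out --pt "0 0 0.01 0 0 0" --pt "0 0 0 0 0 0"

```text
time: 12.78
ee_pos: [0.5845, -0.0836, 0.0066]
eef_rot: [0.979, 0.205, -0.0, -0.0]
ft_force: [0.6, -0.7, 0.7]
width: 0.0499
grip_force: 0.0
```

Request:
carry_out --pt "0 0 0.008 0 0 0" --pt "0 0 0 0 0 0"

```text
time: 13.02
ee_pos: [0.5845, -0.0836, 0.0063]
eef_rot: [0.979, 0.205, -0.0, -0.0]
ft_force: [-0.6, -0.2, -1.2]
width: 0.0497
grip_force: 0.0
```

Request:
carry_out --pt "0 0 0.006 0 0 0" --pt "0 0 0 0 0 0"

```text
time: 13.28
ee_pos: [0.5845, -0.0836, 0.0061]
eef_rot: [0.979, 0.205, 0.0, -0.0]
ft_force: [-0.9, -0.4, -0.3]
width: 0.05
grip_force: 0.0
```

Request:
carry_out --pt "0 0 0.008 0 0 0" --pt "0 0 0 0 0 0"

```text
time: 13.52
ee_pos: [0.5845, -0.0836, 0.0057]
eef_rot: [0.979, 0.205, -0.0, -0.0]
ft_force: [0.3, -0.4, 0.1]
width: 0.0501
grip_force: 0.0
```

Request:
carry_out --pt "0 0 0.008 0 0 0" --pt "0 0 0 0 0 0"

```text
time: 13.78
ee_pos: [0.5845, -0.0836, 0.0054]
eef_rot: [0.979, 0.205, -0.0, -0.0]
ft_force: [-0.1, -0.5, -0.3]
width: 0.0498
grip_force: 0.0
```

Run:
```python
from h import *
c=cam('side')
for u in (282,284,286):
    print(u,[(v,)+tuple((depth(c,(u,v))[0]*1e3).round(0).astype(int).tolist()) for v in range(212,232)])
print('disc',[(depth(c,(u,v))[0]*1e3).round(1).tolist() for u,v in ((270,226),(275,222),(266,220),(268,224))])
```

```text
282 [(212, 588, -119, 63), (213, 588, -120, 62), (214, 588, -118, 58), (215, 587, -122, 58), (216, 587, -121, 55), (217, 589, -117, 49), (218, 589, -118, 47), (219, 589, -118, 45), (220, 588, -120, 43), (221, 588, -119, 40), (222, 589, -118, 37), (223, 587, -121, 36), (224, 588, -120, 33), (225, 588, -119, 30), (226, 586, -124, 31), (227, 585, -126, 30), (228, 584, -130, 30), (229, 584, -130, 27), (230, 580, -137, 30), (231, 579, -140, 30)]
284 [(212, 591, -122, 65), (213, 594, -117, 59), (214, 594, -117, 56), (215, 594, -117, 53), (216, 595, -115, 49), (217, 595, -115, 47), (218, 594, -116, 44), (219, 595, -113, 40), (220, 594, -118, 40), (221, 595, -114, 35), (222, 593, -119, 36), (223, 595, -115, 30), (224, 594, -116, 29), (225, 593, -119, 28), (226, 592, -122, 28), (227, 590, -127, 29), (228, 588, -130, 29), (229, 587, -134, 29), (230, 584, -139, 30), (231, 583, -142, 30)]
286 [(212, 599, -115, 58), (213, 599, -116, 56), (214, 599, -116, 54), (215, 600, -113, 49), (216, 601, -112, 45), (217, 601, -111, 42), (218, 600, -114, 41), (219, 600, -114, 39), (220, 601, -113, 36), (221, 600, -114, 34), (222, 601, -112, 30), (223, 600, -113, 28), (224, 599, -117, 28), (225, 596, -123, 30), (226, 595, -126, 29), (227, 593, -131, 30), (228, 592, -133, 29), (229, 591, -134, 28), (230, 591, -135, 26), (231, 590, -136, 24)]
disc [[563.9, -109.0, 27.0], [578.5, -102.8, 29.8], [563.2, -87.5, 29.7], [562.0, -102.3, 28.5]]
```

The finger now meets the slice surface in depth (z≈29 mm), so contact is imminent.

Request:
carry_out --pt "0 0 0.008 0 0 0" --pt "0 0 0 0 0 0"

```text
time: 14.08
ee_pos: [0.5845, -0.0836, 0.0051]
eef_rot: [0.979, 0.205, -0.0, -0.0]
ft_force: [0.9, -0.3, 0.6]
width: 0.0498
grip_force: 0.0
```

Request:
carry_out --pt "0 0 0.006 0 0 0" --pt "0 0 0 0 0 0"

```text
time: 14.32
ee_pos: [0.5845, -0.0836, 0.0049]
eef_rot: [0.979, 0.205, 0.0, -0.0]
ft_force: [-0.4, -0.1, 0.0]
width: 0.05
grip_force: 0.0
```

Request:
carry_out --pt "0 0 0.005 0 0 0" --pt "0 0 0 0 0 0"

```text
time: 14.58
ee_pos: [0.5845, -0.0836, 0.0046]
eef_rot: [0.979, 0.205, -0.0, -0.0]
ft_force: [0.3, 0.4, -0.4]
width: 0.0502
grip_force: 0.0
```

Request:
carry_out --pt "0 0 0.008 0 0 0" --pt "0 0 0 0 0 0"

```text
time: 14.82
ee_pos: [0.5846, -0.0836, 0.0045]
eef_rot: [0.979, 0.205, 0.0, -0.0]
ft_force: [-1.9, -0.4, 1.8]
width: 0.0497
grip_force: 0.9
```

Request:
carry_out --pt "0 0 0.006 0 0 0" --pt "0 0 0 0 0 0"

```text
time: 15.08
ee_pos: [0.5847, -0.0836, 0.0044]
eef_rot: [0.979, 0.205, 0.0, -0.0]
ft_force: [-1.2, 0.9, 4.9]
width: 0.0499
grip_force: 2.3
```

Request:
carry_out --pt "0 0 0.006 0 0 0" --pt "0 0 0 0 0 0"

```text
time: 15.32
ee_pos: [0.5848, -0.0837, 0.0043]
eef_rot: [0.979, 0.205, 0.0, -0.0]
ft_force: [-2.8, 0.1, 6.9]
width: 0.0498
grip_force: 3.3
```

Request:
carry_out --pt "0 0 0.005 0 0 0" --pt "0 0 0 0 0 0"

```text
time: 15.58
ee_pos: [0.5849, -0.0837, 0.0042]
eef_rot: [0.979, 0.205, 0.0, -0.0]
ft_force: [-2.8, -0.3, 8.7]
width: 0.0501
grip_force: 4.0
```

Contact is at about 8.7 N. I ease off a little and start turning CCW (−z of the tool).

Request:
carry_out --pt "0 0 -0.006 0 0 0" --pt "0 0 0 0 0 -0.5" --pt "0 0 0 0 0 -1" --pt "0 0 0 0 0 -1" --pt "0 0 0 0 0 -1" --pt "0 0 0 0 0 -1" --pt "0 0 0 0 0 -0.5" --pt "0 0 0 0 0 0"

```text
time: 16.58
ee_pos: [0.5849, -0.0837, 0.0043]
eef_rot: [0.85, 0.527, 0.0, 0.0]
ft_force: [-1.0, -0.7, 5.0]
width: 0.05
grip_force: 2.8
```

```bash
cat > flat.py <<'E'
from h import *
def ang(c,box,zt=.0285):  # list long dark straight edges near nest
    g=cv2.cvtColor(c['pixels'],cv2.COLOR_RGB2GRAY)
    for l in cv2.createLineSegmentDetector().detect(g)[0][:,0]:
        p=plane(c,l.reshape(2,2),zt)[:,:2]; m=p.mean(0); d=p[1]-p[0]; L=np.linalg.norm(d)
        N=np.array([.585,-.083]); n=np.array([-d[1],d[0]])/L; t=(m-N)@n
        if t<0: n,t=-n,-t
        if L>.02 and .03<t<.056 and np.linalg.norm(m-N)<.06: print(l.round(0),'normal',round(np.degrees(np.arctan2(n[1],n[0])),1),'dist',t.round(4),'len',L.round(3))
E
python3 - <<'E'
from flat import *
for n in ('side','scene','wrist'): print(n); ang(cam(n),0)
s=read_state(); print(s['joint_positions'].round(2) if hasattr(s['joint_positions'],'round') else s['joint_positions'], s['ft_force'])
E
```

```text
side
[266. 207. 283. 206.] normal 69.3 dist 0.0457 len 0.041
[294. 226. 285. 230.] normal -77.8 dist 0.0547 len 0.025
[292. 207. 293. 212.] normal -18.2 dist 0.0444 len 0.022
[256. 230. 277. 232.] normal -126.0 dist 0.0558 len 0.047
[297. 217. 294. 226.] normal -33.4 dist 0.0495 len 0.035
[253. 226. 252. 216.] normal 162.4 dist 0.0492 len 0.04
[294. 212. 303. 220.] normal 8.8 dist 0.049 len 0.038
scene
[227. 239. 217. 235.] normal -72.4 dist 0.0544 len 0.025
[220. 235. 209. 220.] normal -111.5 dist 0.0436 len 0.052
[253. 224. 240. 236.] normal 1.4 dist 0.0456 len 0.045
[240. 237. 228. 238.] normal -40.1 dist 0.0526 len 0.025
[211. 214. 217. 208.] normal -173.7 dist 0.0517 len 0.021
wrist
[215. 154. 256. 146.] normal 74.3 dist 0.049 len 0.022
[214. 299. 258. 305.] normal -124.5 dist 0.0477 len 0.027
[282. 296. 216. 295.] normal -116.6 dist 0.042 len 0.041
[168. 200. 164. 233.] normal 142.6 dist 0.051 len 0.02
[-0.52  0.54  0.74  1.78 -0.43  0.99 -0.07] [-0.13248612 -0.44343105  6.00375238]
```

The slice turns with the fingers without slip: the flat is at about −116°, as expected. I continue through most of the remaining 118°.

Request:
carry_out --pt "0 0 0 0 0 -0.5" --pt "0 0 0 0 0 -1" --pt "0 0 0 0 0 -1" --pt "0 0 0 0 0 -1" --pt "0 0 0 0 0 -1" --pt "0 0 0 0 0 -1" --pt "0 0 0 0 0 -1" --pt "0 0 0 0 0 -0.5" --pt "0 0 0 0 0 0"

```text
time: 17.85
ee_pos: [0.584, -0.0841, 0.0042]
eef_rot: [0.503, 0.864, -0.0, -0.0]
ft_force: [-4.0, -1.2, 9.0]
width: 0.0503
grip_force: 4.5
```

Request:
carry_out --pt "0 0 -0.006 0 0 -0.5" --pt "0 0 0 0 0 -1" --pt "0 0 0 0 0 -1" --pt "0 0 0 0 0 -1" --pt "0 0 0 0 0 -1" --pt "0 0 0 0 0 -1" --pt "0 0 0 0 0 -1" --pt "0 0 0 0 0 -0.75" --pt "0 0 0 0 0 0"

```text
time: 18.98
ee_pos: [0.5848, -0.0837, 0.0043]
eef_rot: [0.022, 1.0, 0.0, 0.0]
ft_force: [0.8, 0.0, 4.8]
width: 0.0501
grip_force: 2.3
```

Run:
```python
from flat import *
for n in ('side','scene','wrist'): print(n); ang(cam(n,n+'5.png'),0)
s=read_state(); print(np.round(s['joint_positions'],2), s['ft_force'],R.from_quat(s['eef_rot']).as_matrix().round(3))
```

```text
side
[306. 229. 291. 211.] normal 0.5 dist 0.0457 len 0.079
[297. 223. 285. 231.] normal -63.4 dist 0.0522 len 0.041
[289. 211. 296. 221.] normal -2.0 dist 0.0394 len 0.04
[294. 210. 307. 225.] normal 0.8 dist 0.0532 len 0.067
scene
[237. 238. 218. 237.] normal -54.8 dist 0.053 len 0.04
[255. 223. 236. 236.] normal -7.2 dist 0.0436 len 0.055
wrist
[294. 295. 206. 293.] normal -4.2 dist 0.0401 len 0.055
[187. 303. 307. 297.] normal 0.9 dist 0.0441 len 0.075
[203. 153. 176. 180.] normal -139.8 dist 0.0531 len 0.021
[-0.19  0.45  0.32  1.77 -0.17  0.95  1.72] [ 0.94092107 -0.46425231  4.46010112] [[-0.999  0.044  0.   ]
 [ 0.044  0.999 -0.   ]
 [-0.    -0.    -1.   ]]
```

The flat normal is at about −4°, averaged over the three views, and the bar is at about +1°. I turn 4.5° more, then slide 7 mm towards the bar (−x of the tool).

Request:
carry_out --pt "0 0 0 0 0 -0.55" --pt "0 0 0 0 0 0" --pt "-0.05 0 0 0 0 0" --pt "-0.05 0 0 0 0 0" --pt "-0.04 0 0 0 0 0" --pt "-0.03 0 0 0 0 0" --pt "0 0 0 0 0 0"

```text
time: 20.0
ee_pos: [0.5913, -0.0833, 0.0042]
eef_rot: [-0.017, 1.0, 0.0, -0.0]
ft_force: [-1.4, -0.0, 6.4]
width: 0.0498
grip_force: 3.1
```

Run:
```python
from flat import *
for n in ('side','scene','wrist'): print(n); ang(cam(n,n+'6.png'),0)
s=read_state(); print(s['ft_force'],R.from_quat(s['eef_rot']).as_matrix().round(3).tolist())
a=cv2.imread('pics/wrist6.png')[240:320,170:330];b=cv2.imread('pics/scene6.png')[190:250,195:275]
cv2.imwrite('pics/c7.png',np.hstack([cv2.resize(x,(400,300 if i else 200),interpolation=2) if i else cv2.copyMakeBorder(cv2.resize(x,(400,200),interpolation=2),0,100,0,0,0) for i,x in enumerate((a,b))]))
```

```text
side
[299. 220. 293. 229.] normal -47.4 dist 0.0547 len 0.037
[294. 210. 307. 225.] normal 1.6 dist 0.0525 len 0.067
[255. 223. 255. 216.] normal 161.5 dist 0.0439 len 0.03
scene
[253. 211. 257. 221.] normal 53.6 dist 0.0526 len 0.032
[259. 219. 237. 239.] normal 0.3 dist 0.046 len 0.074
[228. 201. 222. 207.] normal -176.0 dist 0.0447 len 0.024
wrist
[319. 301. 187. 301.] normal 1.5 dist 0.0516 len 0.083
[274. 148. 307. 163.] normal 157.2 dist 0.0443 len 0.02
[187. 305. 321. 305.] normal 1.8 dist 0.055 len 0.084
[308. 277. 347. 277.] normal 1.2 dist 0.0342 len 0.024
[161. 277. 198. 277.] normal 2.0 dist 0.0347 len 0.023
[303. 278. 202. 277.] normal 1.8 dist 0.0348 len 0.061
[-0.83891508 -0.34237134  5.49469521] [[-0.999, -0.033, -0.0], [-0.033, 0.999, 0.0], [0.0, 0.0, -1.0]]
```

View pics/c7.png

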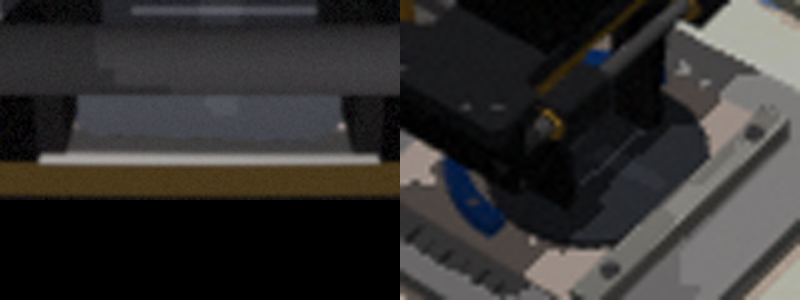

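The last picture shows the flat parallel to the bar in the wrist crop (left, edges at y≈138 and y≈158), with a gap of a few mm left. I slide on in small steps, watching fx.

Request:
carry_out --pt "-0.03 0 0 0 0 0" --pt "-0.02 0 0 0 0 0" --pt "0 0 0 0 0 0"

```text
time: 20.52
ee_pos: [0.5921, -0.0833, 0.0041]
eef_rot: [-0.017, 1.0, 0.0, -0.001]
ft_force: [-5.8, 0.9, 9.9]
width: 0.0503
grip_force: 5.0
```

Request:
carry_out --pt "-0.015 0 0 0 0 0" --pt "0 0 0 0 0 0"

```text
time: 20.78
ee_pos: [0.5923, -0.0834, 0.0041]
eef_rot: [-0.016, 1.0, 0.0, -0.002]
ft_force: [-6.6, -0.1, 11.8]
width: 0.0498
grip_force: 5.6
```

Request:
carry_out --pt "-0.015 0 0 0 0 0" --pt "0 0 0 0 0 0"

```text
time: 21.02
ee_pos: [0.5925, -0.0835, 0.004]
eef_rot: [-0.016, 1.0, 0.0, -0.002]
ft_force: [-8.5, 0.8, 11.7]
width: 0.05
grip_force: 6.2
```

Bar contact is clear at fx≈−8 N. I relax sideways, lift straight up, and shift aside for a clear wrist view.

Request:
carry_out --pt "0.025 0 0 0 0 0" --pt "0 0 -0.05 0 0 0" --pt "0 0 -0.5 0 0 0" --pt "0 0 -1 0 0 0" --pt "-0.8 0 -1 0 0 0" --pt "-0.8 0 -0.5 0 0 0" --pt "0 0 0 0 0 0"

```text
time: 21.9
ee_pos: [0.66, -0.0806, 0.1288]
eef_rot: [-0.018, 1.0, -0.0, 0.002]
ft_force: [-0.1, -0.7, -1.3]
width: 0.0498
grip_force: 0.0
```

Run:
```python
from flat import *
c=cam('wrist','w8.png'); ang(c,0); s=read_state(); print(s['ee_pos'],s['ft_force'])
a=cv2.imread('pics/w8.png'); cv2.imwrite('pics/w8b.png',cv2.resize(a,(800,600),interpolation=2))
```

```text
[243.  49. 271.  51.] normal 177.0 dist 0.0426 len 0.024
[217.  48. 199.  75.] normal -125.3 dist 0.0516 len 0.028
[206.  72. 235.  50.] normal -141.9 dist 0.0439 len 0.032
[213. 146. 200. 122.] normal -59.2 dist 0.0529 len 0.025
[297.  60. 270.  39.] normal 146.6 dist 0.0502 len 0.029
[308.  86. 297.  61.] normal 119.1 dist 0.0494 len 0.024
[276. 160. 249. 160.] normal 1.5 dist 0.0554 len 0.025
[289. 154. 197. 153.] normal 1.4 dist 0.049 len 0.088
[ 0.6581601  -0.08092356  0.12721078] [-0.35584074 -0.22267699 -0.32430427]
```

View pics/w8b.png

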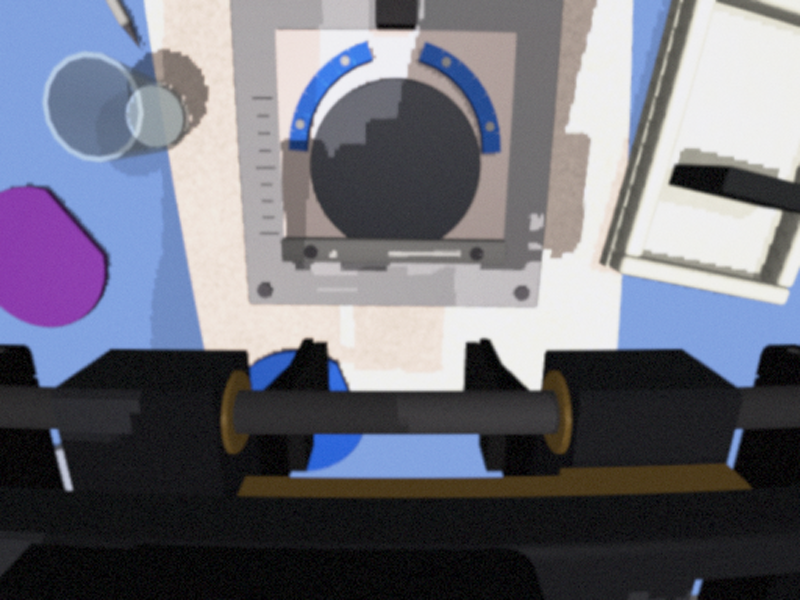

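The tenth and last picture shows the slice at (395,160), centred between the cheeks, with its flat edge meeting the bar at y≈240. I check the gap numerically from brightness and find where the knob and nose are.

Run:
```python
from h import *
c=cam('wrist'); g=cv2.cvtColor(c['pixels'],cv2.COLOR_RGB2GRAY)
for u in (205,225,235,245,255,265,275,280,300): print(u,g[138:168,u].tolist())
for n in ('scene','side'):
    c=cam(n); h=cv2.cvtColor(c['pixels'],cv2.COLOR_RGB2HSV); k=((h[:,:,0]>10)&(h[:,:,0]<25)&(h[:,:,1]>150)).astype(np.uint8)
    x0,x1,y0,y1=(180,215,178,205) if n=='scene' else (210,245,200,235)
    m=np.zeros_like(k); m[y0:y1,x0:x1]=k[y0:y1,x0:x1]; ys,xs=np.nonzero(m); print(n,len(xs),xs.min(),xs.max(),ys.min(),ys.max(),'mid@z.043',plane(c,((xs.min()+xs.max())/2,(ys.min()+ys.max())/2),.053))
s=read_state(); print(s['time'],s['ee_pos'],R.from_quat(s['eef_rot']).as_matrix().round(3).tolist())
```

```text
205 [150, 151, 154, 152, 156, 155, 154, 151, 154, 154, 153, 152, 156, 155, 151, 142, 110, 85, 95, 115, 119, 118, 120, 115, 118, 117, 116, 116, 112, 111]
225 [55, 53, 59, 53, 57, 50, 55, 54, 52, 55, 54, 53, 53, 54, 53, 52, 55, 70, 94, 109, 116, 119, 121, 119, 119, 115, 117, 116, 115, 112]
235 [54, 55, 58, 54, 52, 53, 50, 52, 52, 55, 55, 52, 51, 52, 53, 51, 53, 68, 89, 107, 115, 115, 119, 120, 120, 119, 118, 115, 119, 115]
245 [56, 53, 52, 53, 51, 54, 54, 52, 52, 55, 53, 54, 52, 54, 51, 50, 52, 66, 88, 107, 115, 119, 121, 124, 125, 127, 128, 123, 116, 116]
255 [57, 56, 56, 57, 54, 58, 52, 54, 52, 56, 53, 55, 52, 54, 52, 54, 56, 61, 87, 107, 115, 117, 121, 153, 199, 211, 213, 197, 154, 122]
265 [53, 56, 52, 56, 54, 54, 54, 54, 53, 53, 56, 54, 50, 56, 49, 54, 53, 60, 79, 106, 116, 118, 122, 154, 200, 212, 210, 196, 155, 121]
275 [56, 61, 56, 58, 52, 54, 54, 54, 55, 51, 50, 54, 53, 55, 56, 57, 52, 55, 75, 101, 113, 120, 124, 144, 188, 203, 206, 199, 166, 130]
280 [54, 54, 54, 51, 52, 57, 58, 57, 56, 54, 53, 54, 52, 54, 57, 52, 57, 55, 73, 99, 111, 115, 119, 141, 183, 201, 199, 185, 148, 119]
300 [142, 151, 153, 158, 157, 155, 157, 154, 155, 158, 157, 154, 155, 154, 153, 155, 144, 110, 83, 95, 109, 114, 115, 114, 112, 109, 105, 102, 103, 106]
scene 78 190 197 185 197 mid@z.043 [[ 0.47083712 -0.08581543  0.053     ]]
side 97 223 230 212 226 mid@z.043 [[ 0.47358561 -0.08275569  0.053     ]]
22.1 [ 0.65633946 -0.08117873  0.12563557] [[-0.999, -0.035, -0.002], [-0.035, 0.999, 0.0], [0.002, 0.0, -1.0]]
```

The flat is flush along its whole length, with no bright gap between slice and bar. The knob is at about (0.473, −0.084). I move above it and down astride it.

Request:
carry_out --pt "0.92 0.02 0 0 0 0" --pt "0.92 0.02 0 0 0 0" --pt "0.92 0.02 0 0 0 0" --pt "0.92 0.02 0 0 0 0" --pt "0.92 0.02 0 0 0 0" --pt "0 0 0.8 0 0 0" --pt "0 0 0.6 0 0 0" --pt "0 0 0 0 0 0" --pt "0 0 0 0 0 0"

```text
time: 23.22
ee_pos: [0.4735, -0.0836, 0.0709]
eef_rot: [-0.017, 1.0, 0.0, 0.0]
ft_force: [0.7, 1.0, -0.4]
width: 0.0499
grip_force: 0.0
```

Request:
carry_out --pt "0 0 0.4 0 0 0" --pt "0 0 0.4 0 0 0" --pt "0 0 0.3 0 0 0" --pt "0 0 0 0 0 0" --pt "0 0 0 0 0 0"

```text
time: 23.85
ee_pos: [0.4737, -0.0836, 0.0263]
eef_rot: [-0.018, 1.0, 0.0, 0.0]
ft_force: [-0.4, 0.5, 0.5]
width: 0.0497
grip_force: 0.0
```

Request:
carry_out --pt "0 0 0.15 0 0 0" --pt "0 0 0 0 0 0"

```text
time: 24.1
ee_pos: [0.4733, -0.0835, 0.0199]
eef_rot: [-0.018, 1.0, 0.0, -0.0]
ft_force: [0.7, -0.5, -0.5]
width: 0.0499
grip_force: 0.0
```

Request:
carry_out --pt "0 0 0 0 0 0" --pt "0 0 0 0 0 0" --pt "0 0 0 0 0 0" --pt "0 0 0 0 0 0" --pt "0 0 0 0 0 0" --pt "0 0 0 0 0 0" --fingers 8 --force 8

```text
time: 24.85
ee_pos: [0.4736, -0.0868, 0.0203]
eef_rot: [-0.016, 1.0, -0.002, 0.0]
ft_force: [1.5, -12.4, -2.7]
width: 0.0155
grip_force: 8.0
```

The knob is gripped (15.5 mm), but the knob is 3–4 mm towards −y of the fingers. I relieve the side force.

Request:
carry_out --pt "0 -0.09 0 0 0 0" --pt "0 0 0 0 0 0" --pt "0 0 0 0 0 0"

```text
time: 25.22
ee_pos: [0.4736, -0.0869, 0.0202]
eef_rot: [-0.018, 1.0, 0.0, 0.0]
ft_force: [-0.0, 0.4, 1.4]
width: 0.0158
grip_force: 8.0
```

Request:
carry_out --pt "-0.08 0 0 0 0 0" --pt "-0.1 0 0 0 0 0" --pt "-0.1 0 0 0 0 0" --pt "-0.1 0 0 0 0 0" --pt "-0.06 0 0 0 0 0" --pt "0 0 0 0 0 0" --pt "0 0 0 0 0 0"

```text
time: 26.1
ee_pos: [0.4917, -0.0864, 0.0202]
eef_rot: [-0.018, 1.0, -0.0, 0.001]
ft_force: [1.4, 0.5, 0.3]
width: 0.0155
grip_force: 8.0
```

Request:
carry_out --pt "-0.025 0 0 0 0 0" --pt "-0.025 0 0 0 0 0" --pt "0 0 0 0 0 0"

```text
time: 26.48
ee_pos: [0.4929, -0.0864, 0.0202]
eef_rot: [-0.018, 1.0, 0.0, -0.0]
ft_force: [-2.7, 0.8, 4.8]
width: 0.0157
grip_force: 8.0
```

Request:
carry_out --pt "-0.02 0 0 0 0 0" --pt "0 0 0 0 0 0"

```text
time: 26.72
ee_pos: [0.4938, -0.0864, 0.0202]
eef_rot: [-0.018, 1.0, 0.0, -0.0]
ft_force: [-2.0, 0.8, 4.7]
width: 0.0159
grip_force: 8.0
```

Request:
carry_out --pt "-0.02 0 0 0 0 0" --pt "0 0 0 0 0 0"

```text
time: 26.98
ee_pos: [0.4946, -0.0864, 0.0202]
eef_rot: [-0.018, 1.0, 0.0, -0.0]
ft_force: [-1.3, 0.9, 5.3]
width: 0.0154
grip_force: 8.0
```

Request:
carry_out --pt "-0.02 0 0 0 0 0" --pt "0 0 0 0 0 0"

```text
time: 27.22
ee_pos: [0.4954, -0.0864, 0.0202]
eef_rot: [-0.018, 1.0, 0.0, -0.0]
ft_force: [-2.5, 1.9, 4.6]
width: 0.0155
grip_force: 8.0
```

Request:
carry_out --pt "-0.015 0 0 0 0 0" --pt "0 0 0 0 0 0"

```text
time: 27.48
ee_pos: [0.496, -0.0863, 0.0202]
eef_rot: [-0.018, 1.0, 0.0, -0.0]
ft_force: [-1.9, 0.7, 4.9]
width: 0.0157
grip_force: 8.0
```

Request:
carry_out --pt "-0.012 0 0 0 0 0" --pt "0 0 0 0 0 0"

```text
time: 27.72
ee_pos: [0.4964, -0.0863, 0.0202]
eef_rot: [-0.018, 1.0, 0.0, -0.0]
ft_force: [-2.7, 1.2, 5.5]
width: 0.0156
grip_force: 8.0
```

Request:
carry_out --pt "-0.012 0 0 0 0 0" --pt "0 0 0 0 0 0"

```text
time: 27.98
ee_pos: [0.4969, -0.0863, 0.0202]
eef_rot: [-0.018, 1.0, 0.0, -0.0]
ft_force: [-2.3, 1.0, 5.8]
width: 0.0157
grip_force: 8.0
```

Request:
carry_out --pt "-0.012 0 0 0 0 0" --pt "0 0 0 0 0 0"

```text
time: 28.22
ee_pos: [0.4974, -0.0863, 0.0202]
eef_rot: [-0.018, 1.0, 0.0, -0.0]
ft_force: [-1.4, 0.6, 4.9]
width: 0.0156
grip_force: 8.0
```

Request:
carry_out --pt "-0.012 0 0 0 0 0" --pt "0 0 0 0 0 0"

```text
time: 28.48
ee_pos: [0.4979, -0.0863, 0.0202]
eef_rot: [-0.018, 1.0, 0.0, -0.0]
ft_force: [-2.3, 0.7, 4.1]
width: 0.0157
grip_force: 8.0
```

Request:
carry_out --pt "-0.012 0 0 0 0 0" --pt "0 0 0 0 0 0"

```text
time: 28.72
ee_pos: [0.4984, -0.0863, 0.0202]
eef_rot: [-0.018, 1.0, 0.0, -0.0]
ft_force: [-2.7, -0.1, 4.4]
width: 0.0157
grip_force: 8.0
```

Request:
carry_out --pt "-0.012 0 0 0 0 0" --pt "0 0 0 0 0 0"

```text
time: 28.98
ee_pos: [0.4988, -0.0863, 0.0202]
eef_rot: [-0.018, 1.0, 0.0, -0.0]
ft_force: [-1.8, 0.8, 6.3]
width: 0.0155
grip_force: 8.0
```

Request:
carry_out --pt "-0.012 0 0 0 0 0" --pt "0 0 0 0 0 0"

```text
time: 29.22
ee_pos: [0.4992, -0.0863, 0.0202]
eef_rot: [-0.018, 1.0, 0.0, -0.0]
ft_force: [-3.4, 0.6, 6.0]
width: 0.0155
grip_force: 8.0
```

Request:
carry_out --pt "-0.012 0 0 0 0 0" --pt "0 0 0 0 0 0"

```text
time: 29.48
ee_pos: [0.4994, -0.0863, 0.0202]
eef_rot: [-0.018, 1.0, 0.0, -0.001]
ft_force: [-4.0, 0.6, 7.1]
width: 0.0162
grip_force: 8.0
```

Request:
carry_out --pt "-0.012 0 0 0 0 0" --pt "0 0 0 0 0 0"

```text
time: 29.72
ee_pos: [0.4995, -0.0863, 0.0201]
eef_rot: [-0.018, 1.0, 0.0, -0.001]
ft_force: [-6.2, 1.1, 10.1]
width: 0.016
grip_force: 8.0
```

Request:
carry_out --pt "-0.012 0 0 0 0 0" --pt "0 0 0 0 0 0"

```text
time: 29.98
ee_pos: [0.4996, -0.0863, 0.02]
eef_rot: [-0.017, 1.0, 0.0, -0.001]
ft_force: [-7.4, 1.2, 10.7]
width: 0.0156
grip_force: 8.0
```

The jaw holds the slice (fx≈−7 N, including about 2.5 N jaw friction, and motion has stopped). I let go and lift clear.

Request:
carry_out --pt "0 0 0 0 0 0" --pt "0 0 0 0 0 0" --pt "0 0 0 0 0 0" --pt "0 0 0 0 0 0" --pt "0 0 -0.4 0 0 0" --pt "0 0 -1 0 0 0" --pt "0 0 -1 0 0 0" --pt "0 0 -1 0 0 0" --pt "0 0 0 0 0 0" --pt "0 0 0 0 0 0" --fingers 50

```text
time: 31.22
ee_pos: [0.5008, -0.0861, 0.1563]
eef_rot: [-0.018, 1.0, 0.0, 0.0]
ft_force: [-0.0, 0.0, -0.3]
width: 0.0497
grip_force: 0.0
```

Request:
carry_out --pt "-0.9 0 0 0 0 0" --pt "-0.9 0 0 0 0 0" --pt "-0.9 0 0 0 0 0" --pt "-0.9 0 0 0 0 0" --pt "0 0 0 0 0 0" --pt "0 0 0 0 0 0"

```text
time: 31.98
ee_pos: [0.6438, -0.0814, 0.1551]
eef_rot: [-0.017, 1.0, -0.0, -0.001]
ft_force: [-0.8, 0.1, 0.1]
width: 0.0503
grip_force: 0.0
```

Run:
```python
from flat import *
c=cam('wrist','w9.png'); g=cv2.cvtColor(c['pixels'],cv2.COLOR_RGB2GRAY); s=read_state(); print(s['time'],s['ee_pos'],s['ft_force'])
ang(c,0)
# bar face row at nest column, disc column profile across nose and bar along jig axis
o=np.array(c['xyz'])
def proj(P):
    p=(np.array(P)-o)@c['R']; q=p[:2]/p[2]; q=q*(1+c['k1']*(q@q)); return c['fx']*q[0]+c['cx'],c['fy']*q[1]+c['cy']
for yo in (-.02,0,.02):
  row=[]
  for x in np.arange(.500,.650,.002):
    u,v=proj([x,-.084+yo+(x-.585)*.024,.0285]); row.append(int(g[int(round(v)),int(round(u))]) if 0<=v<384 and 0<=u<512 else -1)
  print(yo,row)
```

```text
32.025 [ 0.64382415 -0.08144057  0.15562956] [-0.7535454  -0.03676824 -0.6882209 ]
[221.  83. 242.  73.] normal -153.7 dist 0.0428 len 0.022
[232.  65. 211.  82.] normal -140.7 dist 0.0521 len 0.027
[304. 166. 222. 167.] normal 2.4 dist 0.0508 len 0.086
[211.  83. 202. 104.] normal -113.1 dist 0.0516 len 0.022
[210. 151. 201. 116.] normal -76.2 dist 0.051 len 0.036
[203. 117. 213.  91.] normal -110.8 dist 0.0467 len 0.028
[304. 115. 297. 150.] normal 82.3 dist 0.0493 len 0.035
[293.  93. 301. 113.] normal 117.8 dist 0.0451 len 0.021
[297.  85. 268.  63.] normal 145.8 dist 0.0501 len 0.035
[304. 108. 294.  85.] normal 117.5 dist 0.0494 len 0.024
[253. 155. 288. 154.] normal 2.8 dist 0.0382 len 0.036
[281. 161. 252. 161.] normal 2.1 dist 0.0446 len 0.03
[292. 150. 253. 151.] normal 3.6 dist 0.0341 len 0.04
[231. 171. 256. 171.] normal 2.5 dist 0.0552 len 0.026
-0.02 [170, 170, 168, 170, 167, 167, 168, 168, 158, 186, 225, 231, 233, 154, 122, 124, 120, 121, 119, 224, 240, 240, 240, 238, 176, 106, 110, 110, 108, 106, 60, 61, 61, 59, 59, 60, 62, 62, 58, 60, 61, 63, 57, 60, 61, 59, 62, 58, 58, 56, 54, 57, 54, 54, 55, 55, 55, 52, 51, 50, 54, 52, 51, 53, 57, 58, 49, 54, 102, 156, 214, 191, 191, 185, 184, 162]
0 [85, 77, 98, 188, 202, 218, 217, 217, 217, 209, 94, 53, 56, 57, 53, 60, 56, 54, 58, 60, 55, 32, 45, 65, 64, 64, 62, 62, 61, 62, 63, 61, 61, 62, 62, 63, 60, 60, 60, 60, 57, 55, 58, 62, 58, 59, 55, 60, 54, 59, 57, 59, 57, 55, 56, 56, 57, 53, 50, 54, 60, 58, 55, 57, 57, 70, 102, 91, 198, 215, 195, 186, 188, 182, 172, 163]
0.02 [114, 112, 115, 116, 113, 115, 115, 113, 114, 146, 159, 168, 150, 89, 73, 71, 72, 76, 76, 163, 166, 167, 163, 135, 68, 63, 64, 62, 62, 60, 59, 62, 59, 60, 62, 57, 60, 60, 58, 61, 61, 59, 61, 60, 59, 56, 61, 56, 62, 58, 56, 55, 56, 59, 54, 57, 55, 54, 58, 70, 107, 94, 56, 49, 56, 95, 98, 123, 207, 211, 214, 212, 197, 179, 160, 168]
```

Run:
```python
from h import *
c=cam('wrist'); g=cv2.cvtColor(c['pixels'],cv2.COLOR_RGB2GRAY)
for u in (212,220,226,232,238,244,250,256,262,268,274,280,286,292,300): print(u,g[142:176,u].tolist())
print(depth(c,[(262,v) for v in range(148,172,2)])[:,[0,2]].round(4).tolist())
```

```text
212 [56, 51, 50, 53, 53, 52, 54, 66, 84, 108, 130, 145, 149, 153, 153, 156, 187, 230, 239, 239, 228, 166, 99, 121, 182, 212, 217, 219, 219, 218, 219, 218, 218, 210]
220 [52, 55, 51, 56, 55, 54, 56, 53, 55, 72, 100, 97, 68, 54, 54, 51, 69, 119, 182, 225, 225, 167, 97, 108, 158, 184, 198, 215, 220, 218, 219, 218, 216, 208]
226 [55, 56, 47, 53, 54, 53, 55, 53, 57, 52, 54, 53, 51, 54, 49, 53, 48, 55, 53, 51, 52, 50, 56, 76, 103, 118, 154, 207, 219, 220, 216, 212, 198, 191]
232 [56, 54, 53, 54, 57, 55, 56, 54, 53, 52, 57, 52, 53, 54, 52, 53, 56, 53, 49, 51, 52, 51, 54, 75, 102, 117, 154, 206, 211, 198, 192, 192, 189, 188]
238 [54, 55, 54, 57, 55, 55, 55, 55, 48, 55, 57, 53, 55, 53, 52, 53, 51, 52, 49, 50, 49, 53, 54, 74, 102, 120, 155, 205, 215, 199, 191, 190, 192, 186]
244 [58, 55, 53, 54, 54, 53, 57, 53, 53, 52, 55, 52, 54, 53, 52, 55, 54, 48, 50, 54, 54, 51, 53, 75, 103, 122, 158, 204, 213, 197, 187, 189, 187, 186]
250 [56, 56, 53, 55, 58, 57, 58, 61, 68, 68, 58, 51, 49, 53, 54, 54, 51, 52, 53, 53, 58, 73, 86, 100, 150, 191, 205, 215, 212, 193, 189, 188, 188, 184]
256 [57, 57, 52, 53, 
[... 760 characters left out ...]
 54, 51, 55, 56, 56, 55, 66, 95, 103, 102, 91, 66, 55, 54, 70, 124, 193, 229, 237, 226, 158, 95, 125, 180, 198, 205, 206, 204, 201, 194, 186, 182]
292 [54, 53, 50, 51, 56, 52, 53, 57, 69, 95, 111, 112, 128, 143, 152, 156, 154, 186, 231, 240, 238, 226, 156, 93, 120, 175, 198, 205, 207, 205, 203, 200, 205, 205]
300 [152, 156, 156, 155, 156, 153, 155, 154, 152, 158, 155, 155, 156, 155, 155, 156, 157, 185, 231, 239, 239, 228, 163, 95, 113, 173, 196, 179, 125, 104, 101, 100, 101, 99]
[[0.6161, 0.0277], [0.6181, 0.0286], [0.6202, 0.0283], [0.6221, 0.0291], [0.6243, 0.0286], [0.6264, 0.0285], [0.6286, 0.0283], [0.6308, 0.0274], [0.6327, 0.0286], [0.6341, 0.0321], [0.6361, 0.0326], [0.6382, 0.0326]]
```

There is no pad brightness (about 230) between slice and bar anywhere along the flat. The ~100 stripes are lit silicon. The nose touches the slice, so I'm handing in.

```bash
python3 -c "
from bench import r
print(r.close_job())"
```

```text
the job is handed in; nothing more can be done
None
```

The slice was turned about 160° and slid flush against the alignment bar, then the jaw was pushed up by its knob until it held the slice and let go; I handed the job in at about 32 s, and it returned no verdict. Highest forces I read were about 12 N on the slice and 12 N sideways on the knob while gripping it.

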